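# Gauge the sample socket and present the rod for reading

### The arm

A 6-joint arm with a two-finger parallel gripper is mounted at the origin on a cart in front of the work surface, level with it; the furniture and walls round the work are solid. World frame = base frame: x ahead of the robot, y to its left, z up, the work surface at z = 0. Lengths are in m, angles in rad, forces in N, time in s.
With the tool pointing down it reaches from about 0.35 to 0.775 m from the base axis. Payload 5.5 kg.
Tool frame: the origin (TCP) lies midway between the tips of the shut fingers; the grasp point (between the pads) lies 19 mm behind it; z points along the fingers, y is the line along which they close (so a half turn about z gives the same grasp; the last joint's range is limited). The gripper opens to 85 mm and grips with 20 to 120 N. Pads are 22 mm wide; open, the fingers measure 114 mm over their backs; the gripper's body (76 mm by 85 mm) begins 54 mm behind the grasp point. The pads swing forward as they close: fully open they stand 13 mm farther back than shut.
Start: joints at [-1.454, 0.313, 0.046, 1.304, 0, 1.431], TCP at [0.146, -0.556, 0.231] pointing down, gripper open.
Joint ranges: [-2.76, 2.76], [-0.86, 1.69], [-1.03, 1.26], [-2.2, 2.34], [-1.47, 1.5], [-3.14, 3.14]. Speed limits (rad/s): [2.57, 2.57, 3.14, 3.14, 3.14, 3.14].

### API

Orientations are given as a unit quaternion [w, x, y, z].
In Python, from workcell import telemetry, imaging, env gives the robot as it stands. The module is installed in compiled form; this text tells all that it offers.
- The arm moves only by the tool step_arm, never from a script. Its argument "moves" is a list of rows, each a list of 3 entries, a list of its own where there are three numbers: the shift along the tool's x, y, z in mm, then the turn, a rotation vector about the tool's x, y, z in rad, then the finger opening in mm, from 0 to 85.4. A call has 1 to 8 rows; each row is the pose to reach, as a shift and turn from the pose commanded when the call began, along the tool's axes at that moment; what a row does not reach only later rows make up. A row lasts 1/12 s, in which the tool goes at most 41.7 mm and 7.16 degrees, less where a joint would pass 70% of its speed; a pose out of reach is approached as far as the arm can. A call with a gripper value outside its range is refused whole. The fingers move at their own pace and stop on an object; "grip_force" is the grip in N (left out, the last holds). Time passes only in rows, so rows that repeat a pose let the fingers close. It gives the time, the measured TCP pose, the force, the opening and the grip force at its end, in the units of the state.
- telemetry.get_state(): the state, without advancing time (a new reading comes with each control period).
- imaging.read_camera(name): name is "scene" or "side" or "wrist"; returns the picture (384x512x3 uint8, red, green, blue); there is no depth.
- imaging.camera_params(name): a dict with "camera_matrix" (3x3 intrinsics, pixels), "D" ([k1, k2, p1, p2, k3] as OpenCV has them; the pictures are not rectified), "pose" (4x4, takes a point from camera to world coordinates). Camera axes: x right, y up, looking along -z (the intrinsics and any distortion apply to the point x, -y, -z); pixel columns grow to the right and rows downward; lengths in m; the calibration is good to about 2 mm. A picture is of the moment at which its call begins: read the wrist's pose just before it. camera_params takes no time and is no camera call; for the wrist camera it gives the pose at the moment of the call.
- env.hand_in(): hands the job in; it is judged then, once.
The state is a dict: "clock": time; "joint_pos": joint angles; "qvel": joint speeds; "tau": joint torques, N m; "tcp_pos": TCP position; "orientation": TCP orientation; "wrist_force": force on the tool from outside, world axes, zero at the start; "ft_torque": the same for the moment, N m; "finger_gap": finger opening in m; "grip_force": force on a finger pad.
Only numpy, scipy, OpenCV 4.12 (cv2) and the standard library are available. Lean on these libraries where they do the work, as an engineer would, in place of code of your own. Each camera call takes 0.05 s, during which the arm holds its last target. There are 200 camera calls.

### The job

Slide the carriage by its black post until the orange-ringed port is in line with the fixed brass guide tube, then take the gauge rod from its rack by the blue handle, push it down the tube until its collar stops against the tube's mouth, and draw it out completely. Finish still holding the rod level and steady, about 15 cm above the bench with its tip over the middle of the white reading plate; do not put it down or let go, leave the carriage in line, and do not shift the things standing around.

Things in the scene. Friction and masses are not known exactly. Their poses are not given: they have to be found in the camera images.
- carriage (a joint): slide position (m) of the carriage across the gauging stand; it grows towards the robot's left (along the stand's +y); 0 at the right end, 0.080 at the left end; at 0.060 the port lies exactly in line with the guide tube (the port takes the rod within 5 mm either way). It moves with about 2 N and stays where it is left
- carriage_post (a point): centre of the grip on the carriage's upright black post: round, 14 mm thick, reaching 14 mm above this point and 50 mm below it; it stands on the robot's side of the carriage and moves with it. Axes as stand
- port (a point): centre of the mouth of the carriage's sloping socket, a steel sleeve 36 mm across with an orange ring round its mouth; bore 18 mm across and 30 mm deep, parallel to the guide tube; moves with the carriage. Axes as stand
- stand: grey gauging stand fixed to the bench, 135 x 142 mm; origin on the bench under the guide tube's vertical plane. Its x points away from the robot, its y (the carriage's way) to the left, z up; the guide tube lies in its x-z plane, sloping down towards the robot
- guide_tube: fixed brass guide tube, 50 mm long, 21 mm thick outside, bore 13 mm, its mouth flared to a rim 28 mm inside and 36 mm outside; origin at its lower end. Its z runs up the tube out of the mouth, 25 degrees above level and away from the robot; 8 mm of air between its lower end and the port's mouth, and the port's bore continues the tube's axis when in line
- tube_mouth (a point): centre of the flared rim at the tube's upper end, where the collar stops; axes as guide_tube
- rack: grey board 205 x 66 mm, fixed to the bench, with two upright notched posts on which the gauge rod starts, level, and a white reading plate at its end nearer the robot; x away from the robot, z up. The notches hold the rod by gravity alone: posts at x = -59 mm (under the thin rod) and +41 mm (under the handle), 8 mm thick, reaching 4 mm above the rod's axis
- plate (a point): centre of the top of the white reading plate (70 x 62 mm, black lines across), 11 mm above the bench; axes as rack
- gauge_grip (a point): middle of the gauge rod's grip, on its axis, 65 mm above the bench while it lies in the rack; blue square handle 16 x 16 mm, reaching from 34 mm in front of this point to 50 mm behind it. The rod's x axis runs from the tip to the handle's end (the tip lies towards -x), z up while in the rack. Its mass is about 120 g, its centre of mass about 13 mm from this point towards the tip
- gauge_collar (a point): centre of the front face of the brass collar (38 mm across, 6 mm thick), 40 mm from gauge_grip towards the tip; axes of the rod
- gauge_tip (a point): tip of the steel rod (8 mm thick), 80 mm ahead of the collar's face, 120 mm from gauge_grip; axes of the rod
- gauge_rod: the gauge rod as a whole; origin and axes the same as gauge_grip
- loupe: black standing loupe, 40 mm across and high, a bystander; origin at the middle of its underside
- black_tweezers: black tweezers, 127 mm long, a bystander; origin at the middle of its underside

How it is judged:
On the way, in this order (a step that is already met when the one before it is completed fails the run):
1. the carriage stands with its port in line with the guide tube (within 5 mm) (value of joint carriage between 0.055 and 0.065 m), for 0.2 s.
2. the gauge rod is in the tube with its collar against the mouth, the port still in line (all of step 1 and z of gauge_collar in the frame of tube_mouth below 0.003 m and distance between gauge_collar and tube_mouth below 0.007 m and angle between the x axis of gauge_grip and the z axis of guide_tube, either way round below 0.1 rad), for 0.1 s.
3. the rod's tip is drawn out of the tube's mouth (z of gauge_tip in the frame of tube_mouth above 0.008 m), for 0.1 s.
At the end, for the whole second after the job is handed in: The fingers hold the gauge rod, at rest and touching neither rack nor stand, level within 8 degrees, its tip 110 to 200 mm above the bench and within 25 mm sideways of the reading plate's centre; the carriage's port is within 5 mm of being in line with the tube (all of step 1 and angle between gauge_grip's own x axis and vertical between 1.4308 and 1.7108 rad and height (world z) of gauge_tip between 0.11 and 0.2 m and horizontal distance between gauge_tip and plate below 0.025 m and contact force between the fingers and gauge_rod above 1 N and contact force between gauge_rod and rack below 0.1 N and contact force between gauge_rod and stand below 0.1 N and linear speed of gauge_rod below 0.02 m/s and angular speed of gauge_rod below 0.15 rad/s); the arm keeps its last pose, push and grip.
It fails at once if a bystander is shifted by more than 30 mm (distance of any of loupe, black_tweezers from where it was at the start of the episode above 0.03 m).
It also fails if it takes over 51 s, if anything falls off the work surface, if the arm or the gripper's body presses on something with over 40 N, if the wrist force passes 120 N, or if a joint passes its speed limit or range.

## Working session

There is one attempt and no reset: what is moved stays moved. The work goes in short steps, Python scripts to look and compute and a tool call to move; the robot and the scene stay as the last step left them, time stands still between calls to the robot, and variables do not carry over. Pictures are saved under pics/ and viewed, at most 12 in all, crops included, and the job is handed in when it is done.

Besides the shell and the picture viewer there is one more tool, called after ">>>" as name(argument=value, ...), one argument or row to a line, values as JSON. step_arm: Moves the arm, as the interface text tells. Its arguments: {"type":"object","properties":{"moves":{"type":"array"},"grip_force":{"type":"number"}},"required":["moves"]}

```bash
mkdir -p pics
cat > h.py <<'E'
import numpy as np, cv2
from workcell import telemetry, imaging, env
from scipy.spatial.transform import Rotation as R
def cam(n):
    p=imaging.camera_params(n); return np.array(p["camera_matrix"]),np.array(p["D"],float),np.array(p["pose"])
def ray(n,uv,c=None):
    K,D,T=c or cam(n)
    q=cv2.undistortPoints(np.array(uv,float).reshape(-1,1,2),K,D).reshape(-1,2)
    d=np.c_[q[:,0],-q[:,1],-np.ones(len(q))]@T[:3,:3].T
    return T[:3,3],d/np.linalg.norm(d,axis=1)[:,None]
def onz(n,uv,z,c=None):
    o,d=ray(n,uv,c); return o+d*((z-o[2])/d[:,2])[:,None]
def tri(n1,uv1,n2,uv2,c1=None,c2=None):
    o1,d1=ray(n1,uv1,c1);o2,d2=ray(n2,uv2,c2)
    out=[]
    for a,b in zip(d1,d2):
        s=np.linalg.lstsq(np.c_[a,-b],o2-o1,rcond=None)[0]
        p,q=o1+a*s[0],o2+b*s[1]; out.append(np.r_[(p+q)/2,np.linalg.norm(p-q)])
    return np.array(out)
def proj(n,P,c=None):
    K,D,T=c or cam(n); q=(np.atleast_2d(P)-T[:3,3])@T[:3,:3]; q=q*[1,-1,-1]
    return cv2.projectPoints(q,np.zeros(3),np.zeros(3),K,D)[0].reshape(-1,2)
def tool():
    s=telemetry.get_state(); w,x,y,z=s["orientation"]; return np.array(s["tcp_pos"]),R.from_quat([x,y,z,w]),s
def snap(n,f):
    im=imaging.read_camera(n); cv2.imwrite("pics/"+f,im[:,:,::-1]); return im
E
python3 - <<'E'
from h import *
ims=[snap(n,n+"0.png") for n in("scene","side","wrist")]
cv2.imwrite("pics/both0.png",cv2.resize(np.hstack(ims[:2])[:,:,::-1],(800,300),interpolation=cv2.INTER_AREA))
for n in("scene","side","wrist"):
    c=cam(n);print(n,c[0].round(0).tolist(),c[1],c[2].round(3).tolist())
p,r,s=tool();print(p,r.as_matrix().round(3).tolist(),s["clock"],s["wrist_force"],s["finger_gap"])
E
```

```text
scene [[383.0, 0.0, 257.0], [0.0, 383.0, 184.0], [0.0, 0.0, 1.0]] [-0.11719544  0.          0.          0.          0.        ] [[0.878, 0.294, -0.379, 0.211], [-0.479, 0.542, -0.69, -0.948], [0.002, 0.787, 0.616, 0.593], [0.0, 0.0, 0.0, 1.0]]
side [[465.0, 0.0, 254.0], [0.0, 465.0, 188.0], [0.0, 0.0, 1.0]] [0.01828726 0.         0.         0.         0.        ] [[1.0, -0.005, -0.023, 0.51], [-0.018, 0.495, -0.869, -1.092], [0.016, 0.869, 0.495, 0.511], [0.0, 0.0, 0.0, 1.0]]
wrist [[291.0, 0.0, 261.0], [0.0, 291.0, 194.0], [0.0, 0.0, 1.0]] [-0.07509392  0.          0.          0.          0.        ] [[0.254, 0.933, 0.256, 0.21], [-0.967, 0.245, 0.065, -0.539], [-0.002, -0.264, 0.964, 0.374], [0.0, 0.0, 0.0, 1.0]]
[ 0.14599753 -0.55580182  0.23064466] [[0.967, 0.254, -0.0], [0.254, -0.967, 0.001], [0.0, -0.001, -1.0]] 0.15 [ 0.29177105 -0.16843935 -0.11772585] 0.08526321507896047
```

View pics/scene0.png

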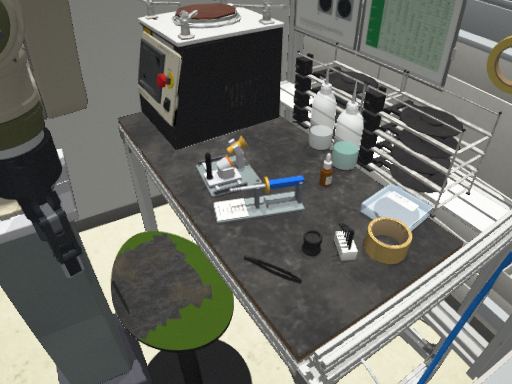

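View pics/side0.png

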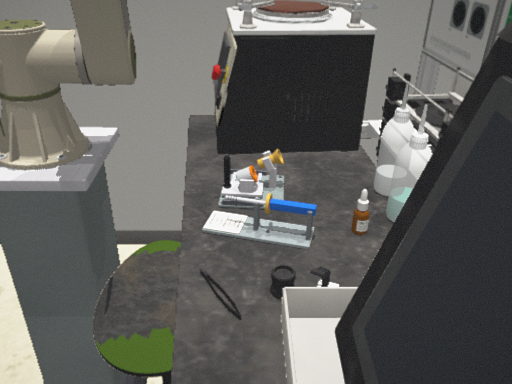

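The stand is at about (230,165) in scene and (250,180) in side. The blue handle is at (286,182) and (292,207), and the black post at (209,160) and (227,170). I'll enlarge both.

Run:
```python
import cv2,numpy as np
a=cv2.imread("pics/scene0.png")[125:225,190:310];b=cv2.imread("pics/side0.png")[140:250,195:325]
f=lambda i:cv2.resize(i,(390,330),interpolation=cv2.INTER_CUBIC)
cv2.imwrite("pics/crop0.png",np.hstack([f(a),f(b)]))
```

```text
(no output)
```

View pics/crop0.png

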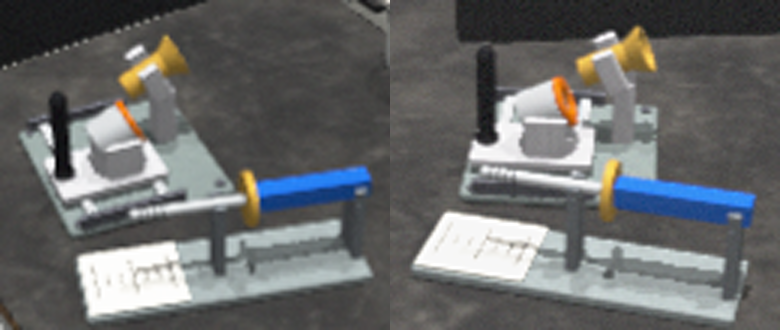

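Run:
```python
from h import *
S=lambda u,v:[190+u/3.25-.3,125+v/3.3-.3]
Q=lambda u,v:[195+(u-390)/3-.3,140+v/3-.3]
pts={"post top":((58,95),(486,48)),"post base":((62,178),(486,138)),"mouth":((180,56),(648,50)),"port":((130,122),(565,100)),"collar":((251,197),(611,190)),
"tip":((132,213),(481,181)),"hend_top":((366,170),(754,195)),"hend_bot":((370,200),(752,223)),
"pl1":((77,252),(444,212)),"pl2":((178,241),(549,226)),"pl3":((192,298),(527,280)),"pl4":((83,318),(412,266)),
"rackR":((373,275),(740,318)),"rackfar":((352,222),(745,265)),"standNL":((20,130),(470,125)),"standNR":((77,232),(461,200)),"standFR":((238,185),(656,203))}
for k,(a,b) in pts.items():
    print(k,tri("scene",[S(*a)],"side",[Q(*b)])[0].round(4))
for n,F in(("scene",S),("side",Q)):
    i=0 if n=="scene" else 1
    P=onz(n,[F(*pts["pl%d"%k][i]) for k in(1,2,3,4)],.011);print(n,P.round(4).tolist(),P.mean(0).round(4))
for n in("loupe",): 
    print(onz("scene",[[312,250]],0),onz("side",[[283,292]],0))
# blue mask
for n in("scene","side"):
    im=cv2.imread(f"pics/{n}0.png");h=cv2.cvtColor(im,cv2.COLOR_BGR2HSV)
    m=cv2.inRange(h,(100,150,80),(125,255,255));_,_,st,ce=cv2.connectedComponentsWithStats(m)
    for s,c in zip(st[1:],ce[1:]):
        if s[4]>80:print(n,s,c.round(1))
```

```text
post top [ 0.4739 -0.2244  0.0919  0.0044]
post base [ 0.4721 -0.223   0.0185  0.0076]
mouth [ 0.5876 -0.1985  0.078   0.0059]
port [ 0.5285 -0.229   0.0536  0.0056]
collar [ 0.5547 -0.368   0.0664  0.0031]
tip [ 0.476  -0.3415  0.0598  0.0034]
hend_top [ 0.6388 -0.3843  0.0717  0.006 ]
hend_bot [ 0.6362 -0.3959  0.057   0.0104]
pl1 [ 0.4483 -0.3035  0.0105  0.0005]
pl2 [ 0.5174 -0.329   0.0143  0.0042]
pl3 [ 0.5033 -0.3777  0.0053  0.0049]
pl4 [ 0.4298 -0.3553  0.0005  0.0044]
rackR [ 0.6318 -0.4134  0.0014  0.0076]
rackfar [ 0.6404 -0.3708  0.0133  0.0033]
standNL [ 0.4629 -0.1497  0.0036  0.0208]
standNR [ 0.4587 -0.2784  0.0054  0.0013]
standFR [ 0.5913 -0.2859  0.0068  0.0015]
scene [[0.4479, -0.3043, 0.011], [0.5174, -0.3282, 0.011], [0.4984, -0.3862, 0.011], [0.4244, -0.3685, 0.011]] [ 0.472  -0.3468  0.011 ]
side [[0.4485, -0.3038, 0.011], [0.5184, -0.3205, 0.011], [0.5044, -0.382, 0.011], [0.4322, -0.3671, 0.011]] [ 0.4759 -0.3434  0.011 ]
[[ 0.56908064 -0.53281664  0.        ]] [[ 0.57372043 -0.52887569  0.        ]]
scene [269 176  35  13 297] [285.4 181.7]
scene [417 251  95 133 933] [465.  317.7]
side [270 199  47  17 473] [291.6 206.2]
```

```bash
cat >> h.py <<'E'
def to(p,M):
    "target TCP pos and rotation matrix -> shift mm, rotvec in tool axes"
    p0,r,s=tool(); sh=r.inv().apply(np.array(p)-p0)*1000; rv=(r.inv()*R.from_matrix(M)).as_rotvec()
    print("move",sh.round(1).tolist(),rv.round(3).tolist(),"| at",p0.round(4),"t",round(s["clock"],2)); 
def down(yaw):
    c,s=np.cos(yaw),np.sin(yaw); return np.array([[c,s,0],[s,-c,0],[0,0,-1.]])
E
python3 - <<'E'
from h import *
to([.445,-.226,.19],down(-.04))
E
```

```text
move [373.0, -243.0, 41.0] [-0.001, 0.0, 0.297] | at [ 0.146  -0.5558  0.2306] t 0.15
```

>>> step_arm(
  moves=[
    [[373, -243, 41], [0, 0, 0.297], 85],
    [[373, -243, 41], [0, 0, 0.297], 85],
    [[373, -243, 41], [0, 0, 0.297], 85],
    [[373, -243, 41], [0, 0, 0.297], 85],
    [[373, -243, 41], [0, 0, 0.297], 85],
    [[373, -243, 41], [0, 0, 0.297], 85],
    [[373, -243, 41], [0, 0, 0.297], 85],
    [[373, -243, 41], [0, 0, 0.297], 85],
  ],
)

```text
clock: 0.82
tcp_pos: [0.3692, -0.3092, 0.2006]
orientation: [0.0, 1.0, -0.02, 0.0]
wrist_force: [0.5, 0.1, -0.9]
finger_gap: 0.0854
grip_force: 0.0
```

Run:
```python
from h import *
to([.445,-.226,.19],down(-.04))
```

```text
move [72.3, -86.2, 10.6] [0.0, -0.0, -0.001] | at [ 0.3692 -0.3092  0.2006] t 0.82
```

>>> step_arm(
  moves=[
    [[72, -86, 10], [0, 0, 0], 85],
    [[72, -86, 10], [0, 0, 0], 85],
    [[72, -86, 10], [0, 0, 0], 85],
    [[72, -86, 10], [0, 0, 0], 85],
    [[72, -86, 10], [0, 0, 0], 85],
  ],
)

```text
clock: 1.23
tcp_pos: [0.4444, -0.2263, 0.1904]
orientation: [-0.0, 1.0, -0.018, -0.0]
wrist_force: [-0.1, 0.9, -0.4]
finger_gap: 0.0849
grip_force: 0.0
```

Run:
```python
from h import *
im=snap("wrist","w1.png")
np.savez("w1.npz",*cam("wrist"))
to([.445,-.226,.19],down(-.04))
print(proj("wrist",[[.473,-.224,.092],[.5876,-.1985,.078],[.5285,-.229,.0536],[.593,-.379,.065]]).round(0))
```

```text
move [1.1, -1.4, 0.5] [0.0, 0.001, 0.002] | at [ 0.4438 -0.2274  0.1905] t 1.28
[[257. 160.]
 [219.  18.]
 [260.  94.]
 [431.  12.]]
```

View pics/w1.png

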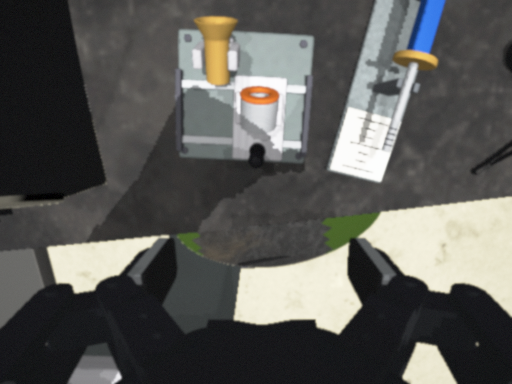

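The wrist view shows the mouth rim at (216,21), the port ring at (259,95), the post top at about (257,150) and the collar at (416,60). The stand's left edge runs x≈180 and its right edge 313→304.

Run:
```python
from h import *
im=cv2.imread("pics/w1.png");h=cv2.cvtColor(im,cv2.COLOR_BGR2HSV)
d=np.load("w1.npz");c=(d["arr_0"],d["arr_1"],d["arr_2"])
def comp(m,name):
    _,_,st,ce=cv2.connectedComponentsWithStats(m)
    for s,q in zip(st[1:],ce[1:]):
        if s[4]>40 and s[1]<200:print(name,s,q.round(1))
o=cv2.inRange(h,(4,170,120),(14,255,255));b=cv2.inRange(h,(15,100,80),(26,255,255))
comp(o,"or");comp(b,"br");comp(cv2.inRange(h,(105,150,80),(122,255,255)),"blue")
for v in range(10,86,6):
    r=np.where(b[v,180:260])[0]
    if len(r):print(v,180+r.min(),180+r.max())
# stand edges: grey plate vs dark
g=im.max(2)
for v in range(36,156,15):
    r=np.where(g[v,150:340]>100)[0];print(v,150+r.min(),150+r.max())
print("post",[(v,200+np.where(g[v,235:280]<45)[0].min()+35,200+35+np.where(g[v,235:280]<45)[0].max()) for v in range(144,166,3) if (g[v,235:280]<45).any()])
```

```text
or [241  87  37  16 354] [259.1  95.1]
br [ 194   16   44   69 1787] [216.1  45.5]
br [393  50  45  20 579] [416.3  59. ]
blue [ 408    0   37   52 1173] [426.3  24.6]
16 204 226
22 195 236
28 199 233
34 203 230
40 205 228
46 205 227
52 205 226
58 205 226
64 206 226
70 206 227
76 207 229
82 210 227
36 178 312
51 177 312
66 178 311
81 175 311
96 174 310
111 185 309
126 184 307
141 182 339
post [(144, np.int64(257), np.int64(258)), (147, np.int64(252), np.int64(262)), (150, np.int64(251), np.int64(263)), (153, np.int64(251), np.int64(263)), (156, np.int64(250), np.int64(262)), (159, np.int64(249), np.int64(263)), (162, np.int64(235), np.int64(267)), (165, np.int64(235), np.int64(274))]
```

Run:
```python
from h import *
d=np.load("w1.npz");c=(d["arr_0"],d["arr_1"],d["arr_2"])
M=onz("wrist",[[216,21.5]],.078,c)[0];L=onz("wrist",[[217,77]],.058,c)[0];P=onz("wrist",[[259.1,95.1]],.0535,c)[0]
print(M,L,P)
dd=M-L;print("tube yaw",np.arctan2(dd[1],dd[0]), "len xy",np.hypot(*dd[:2]))
E_=onz("wrist",[[312,43],[307,126]],.006,c);e=E_[0]-E_[1];print("edge yaw",np.arctan2(e[1],e[0]),E_)
E2=onz("wrist",[[178,36],[178.5,66]],.006,c);print(E2)
for z in(.092,):print("post",onz("wrist",[[257,150]],z,c))
for y in(-.06,-.04,-.02,0):
    u=np.array([-np.sin(y),np.cos(y),0]);print(y,"offset to line",(M-P)@u)
# rod
C=onz("wrist",[[416.3,59]],.065,c)[0];B=onz("wrist",[[437,0]],.065,c);print("collar",C,B)
plt=onz("wrist",[[351,106],[395,118],[381,181],[329,169]],.011,c);print(plt,plt.mean(0))
```

```text
[ 0.5849917  -0.19561174  0.078     ] [ 0.54446936 -0.19075986  0.058     ] [ 0.52745806 -0.22784182  0.0535    ]
tube yaw -0.11916622796253254 len xy 0.040811768679305166
edge yaw -0.0672270727173158 [[ 0.58125402 -0.28490517  0.006     ]
 [ 0.49572269 -0.27914647  0.006     ]]
[[ 0.59418516 -0.14533799  0.006     ]
 [ 0.56424627 -0.14314607  0.006     ]]
post [[ 0.48149523 -0.22455824  0.092     ]]
-0.06 offset to line 0.03562203232006341
-0.04 offset to line 0.034505032918118426
-0.02 offset to line 0.03337423196306716
0 offset to line 0.032230081760214496
collar [ 0.55423654 -0.36766739  0.065     ] [[ 0.60341328 -0.38415976  0.065     ]]
[[ 0.5157213  -0.32608243  0.011     ]
 [ 0.50192942 -0.37557032  0.011     ]
 [ 0.43139882 -0.36419941  0.011     ]
 [ 0.44750989 -0.30332317  0.011     ]] [ 0.47413986 -0.34229383  0.011     ]
```

Run:
```python
from h import *
to([.476,-.2244,.060],down(-.07))
```

```text
move [32.1, -4.2, 130.5] [0.0, 0.001, 0.032] | at [ 0.4438 -0.2274  0.1905] t 1.28
```

>>> step_arm(
  moves=[
    [[32, -4, 30], [0, 0, 0.032], 85],
    [[32, -4, 65], [0, 0, 0.032], 85],
    [[32, -4, 100], [0, 0, 0.032], 85],
    [[32, -4, 130], [0, 0, 0.032], 85],
    [[32, -4, 130], [0, 0, 0.032], 85],
    [[32, -4, 130], [0, 0, 0.032], 10],
    [[32, -4, 130], [0, 0, 0.032], 10],
    [[32, -4, 130], [0, 0, 0.032], 10],
  ],
  grip_force=25,
)

```text
clock: 1.95
tcp_pos: [0.4773, -0.2269, 0.0633]
orientation: [0.001, 0.999, -0.037, 0.002]
wrist_force: [0.2, 0.2, 0.4]
finger_gap: 0.051
grip_force: 0.0
```

>>> step_arm(
  moves=[
    [[0, 0, 0], [0, 0, 0], 10],
    [[0, 0, 0], [0, 0, 0], 10],
    [[0, 0, 0], [0, 0, 0], 10],
    [[0, 0, 0], [0, 0, 0], 10],
    [[0, 0, 0], [0, 0, 0], 10],
  ],
)

```text
clock: 2.37
tcp_pos: [0.4767, -0.2255, 0.0622]
orientation: [0.001, 0.999, -0.036, 0.001]
wrist_force: [-0.2, 1.2, 6.1]
finger_gap: 0.0134
grip_force: 24.3
```

>>> step_arm(
  moves=[
    [[0, -9, 0], [0, 0, 0], 10],
    [[0, -18, 0], [0, 0, 0], 10],
    [[0, -27, 0], [0, 0, 0], 10],
    [[0, -36, 0], [0, 0, 0], 10],
    [[0, -36, 0], [0, 0, 0], 10],
    [[0, -36, 0], [0, 0, 0], 10],
    [[0, -36, 0], [0, 0, 0], 10],
  ],
)

```text
clock: 2.95
tcp_pos: [0.48, -0.1887, 0.0622]
orientation: [0.0, 0.999, -0.036, 0.002]
wrist_force: [0.5, 1.0, 7.1]
finger_gap: 0.0128
grip_force: 24.8
```

Run:
```python
from h import *
ims=[snap(n,n+"2.png") for n in("scene","side","wrist")]
np.savez("w2.npz",*cam("wrist"))
a=ims[0][125:225,190:310];b=ims[2][0:200,130:330]
f=lambda i:cv2.resize(i,(390,390),interpolation=cv2.INTER_CUBIC)[:,:,::-1]
cv2.imwrite("pics/crop2.png",np.hstack([f(a),f(b)]));p,r,s=tool();print(p,s["wrist_force"])
```

```text
[ 0.47999523 -0.18884299  0.06222592] [0.66069417 2.50985951 6.76049736]
```

View pics/crop2.png

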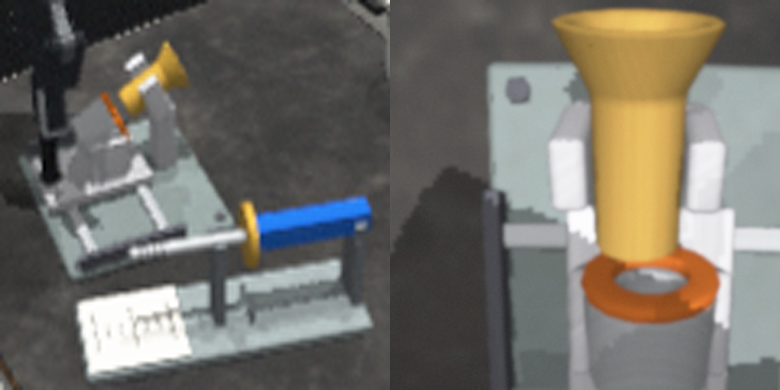

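Close wrist view: the tube axis is at x≈258 px and the orange ring centre at ≈264 px, so the port may be slightly too far right. I'll compute it.

Run:
```python
from h import *
im=cv2.imread("pics/wrist2.png");h=cv2.cvtColor(im,cv2.COLOR_BGR2HSV)
d=np.load("w2.npz");c=(d["arr_0"],d["arr_1"],d["arr_2"])
o=cv2.inRange(h,(4,170,90),(14,255,255))[:200];b=cv2.inRange(h,(15,100,80),(26,255,255))[:200]
x,y,w,hh=cv2.boundingRect(o);print("ring",x,y,w,hh)
ext=[]
for v in(10,14,60,80,100,120,125):
    r=np.where(b[v,200:320])[0]+200;print(v,r.min(),r.max())
u=np.array([np.sin(.07),np.cos(.07),0])
P=onz("wrist",[[x+(w-1)/2,143]],.0535,c)[0];M=onz("wrist",[[257.5,12]],.080,c)[0];L=onz("wrist",[[257.5,115]],.060,c)[0]
print(P,M,L,(M-P)@u,(L-P)@u,"tubeyaw",np.arctan2(*(M-L)[[1,0]]))
print("postline",tool()[0]@u-P@u, "camx axis",c[2][:3,0])
```

```text
ring 229 127 69 38
10 214 299
14 214 301
60 234 280
80 234 279
100 235 277
120 237 276
125 237 277
[ 0.53173002 -0.19280292  0.0535    ] [ 0.58569251 -0.19429178  0.08      ] [ 0.54601637 -0.19109342  0.06      ] 0.0022890796349499753 0.002704544124690557 tubeyaw -0.08043772392787873
postline 0.0003317589561169232 camx axis [-7.11187327e-02 -9.97467835e-01 -2.07517449e-04]
```

>>> step_arm(
  moves=[
    [[0, -2.5, 0], [0, 0, 0], 10],
    [[0, -2.5, 0], [0, 0, 0], 10],
    [[0, -2.5, 0], [0, 0, 0], 10],
    [[0, -2.5, 0], [0, 0, 0], 10],
    [[0, -2.5, 0], [0, 0, 0], 10],
    [[0, -2.5, 0], [0, 0, 0], 10],
  ],
)

```text
clock: 3.6
tcp_pos: [0.4802, -0.187, 0.0622]
orientation: [0.001, 0.999, -0.036, 0.002]
wrist_force: [0.7, 0.1, 6.4]
finger_gap: 0.0131
grip_force: 24.8
```

>>> step_arm(
  moves=[
    [[0, -2.5, 0], [0, 0, 0], 70],
    [[0, -2.5, 0], [0, 0, 0], 70],
    [[0, -2.5, 0], [0, 0, 0], 70],
    [[0, -2.5, -30], [0, 0, 0], 70],
    [[0, -2.5, -70], [0, 0, 0], 70],
    [[0, -2.5, -110], [0, 0, 0], 70],
    [[0, -2.5, -130], [0, 0, 0], 70],
    [[0, -2.5, -130], [0, 0, 0], 70],
  ],
)

```text
clock: 4.27
tcp_pos: [0.4815, -0.1856, 0.196]
orientation: [0.002, 0.999, -0.036, 0.004]
wrist_force: [0.6, -0.0, 1.2]
finger_gap: 0.07
grip_force: 0.0
```

Run:
```python
from h import *
p,r,s=tool();c=cam("wrist");im=snap("wrist","w3.png")[:,:,::-1];h=cv2.cvtColor(im,cv2.COLOR_BGR2HSV)
o=cv2.inRange(h,(4,170,90),(14,255,255))[:200];b=cv2.inRange(h,(15,100,80),(26,255,255))[:200]
for n,m in(("o",o),("b",b),("blue",cv2.inRange(h,(105,150,80),(122,255,255))[:250])):
    _,_,st,ce=cv2.connectedComponentsWithStats(m)
    print(n,[(q.tolist(),w.round(1).tolist()) for q,w in zip(st[1:],ce[1:]) if q[4]>60])
print(p,s["finger_gap"])
```

```text
o [([246, 126, 35, 17, 319], [263.3, 134.3])]
b [([243, 62, 40, 66, 1628], [262.2, 90.5]), ([426, 90, 44, 15, 408], [448.8, 96.9])]
blue [([440, 0, 46, 92, 2062], [462.5, 45.5])]
[ 0.48145232 -0.18561426  0.19597977] 0.07002177721086429
```

Run:
```python
from h import *
c=cam("wrist");im=cv2.imread("pics/w3.png");h=cv2.cvtColor(im,cv2.COLOR_BGR2HSV)
u=np.array([np.sin(.07),np.cos(.07),0])
P=onz("wrist",[[263.3,134.3]],.0535,c)[0]
M=onz("wrist",[[262.5,67]],.079,c)[0];L=onz("wrist",[[262.2,118]],.060,c)[0]
print(P,M,L,(M-P)@u,(L-P)@u)
bl=cv2.inRange(h,(105,150,80),(122,255,255));br=cv2.inRange(h,(15,100,80),(26,255,255))
for v in(15,40,65,85):
    r=np.where(bl[v,380:])[0]+380;q=onz("wrist",[[r.min(),v],[r.max(),v]],.071,c);print(v,r.min(),r.max(),q.round(4).tolist())
C=onz("wrist",[[448.5,97]],.065,c)[0];print(C)
```

```text
[ 0.52849083 -0.19008374  0.0535    ] [ 0.5855311  -0.19323758  0.079     ] [ 0.54384491 -0.19009324  0.06      ] 0.0008434492065403605 0.001064435692372693
15 459 481 [[0.6223, -0.367, 0.071], [0.6225, -0.3882, 0.071]]
40 453 475 [[0.6014, -0.3618, 0.071], [0.6013, -0.3831, 0.071]]
65 446 468 [[0.5804, -0.356, 0.071], [0.58, -0.3773, 0.071]]
85 440 462 [[0.5634, -0.3511, 0.071], [0.5628, -0.3724, 0.071]]
[ 0.55281277 -0.36375047  0.065     ]
```

Run:
```python
from h import *
to([.555,-.364,.17],down(-.265))
```

```text
move [87.2, 173.0, 24.1] [0.002, -0.005, 0.193] | at [ 0.4804 -0.1851  0.1933] t 4.32
```

>>> step_arm(
  moves=[
    [[87, 173, 24], [0, 0, 0.195], 70],
    [[87, 173, 24], [0, 0, 0.195], 70],
    [[87, 173, 24], [0, 0, 0.195], 70],
    [[87, 173, 24], [0, 0, 0.195], 70],
    [[87, 173, 24], [0, 0, 0.195], 70],
    [[87, 173, 24], [0, 0, 0.195], 70],
    [[87, 173, 24], [0, 0, 0.195], 70],
    [[87, 173, 24], [0, 0, 0.195], 70],
  ],
)

```text
clock: 4.98
tcp_pos: [0.5521, -0.362, 0.1647]
orientation: [-0.001, 0.991, -0.133, -0.002]
wrist_force: [-0.2, 0.4, 1.4]
finger_gap: 0.0696
grip_force: 0.0
```

Run:
```python
from h import *
p,r,s=tool();c=cam("wrist");im=snap("wrist","w4.png")[:,:,::-1];h=cv2.cvtColor(im,cv2.COLOR_BGR2HSV)
bl=cv2.inRange(h,(105,120,60),(122,255,255));br=cv2.inRange(h,(15,100,80),(26,255,255))
for n,m in(("br",br),("blue",bl)):
    _,_,st,ce=cv2.connectedComponentsWithStats(m)
    print(n,[(q.tolist(),w.round(1).tolist()) for q,w in zip(st[1:],ce[1:]) if q[4]>60])
x,y,w,hh=cv2.boundingRect(bl[:300])
for v in np.linspace(y+4,y+hh-5,5).astype(int):
    q=np.where(bl[v])[0];print(v,q.min(),q.max(),onz("wrist",[[q.min(),v],[q.max(),v]],.073,c).round(4).tolist())
print(p,r.as_matrix().round(3).tolist(),s["clock"])
```

```text
br [([431, 0, 52, 10, 348], [455.4, 3.5]), ([243, 184, 42, 16, 447], [263.6, 192.2]), ([44, 197, 60, 59, 1432], [70.9, 222.2])]
blue [([254, 83, 22, 106, 2091], [264.3, 134.0])]
87 255 275 [[0.6369, -0.3795, 0.073], [0.6328, -0.3943, 0.073]]
111 255 274 [[0.6196, -0.3746, 0.073], [0.6157, -0.3889, 0.073]]
135 255 274 [[0.6017, -0.3696, 0.073], [0.5977, -0.3842, 0.073]]
159 255 273 [[0.5832, -0.3645, 0.073], [0.5793, -0.3786, 0.073]]
184 255 273 [[0.5631, -0.3588, 0.073], [0.5591, -0.3732, 0.073]]
[ 0.55207117 -0.36195732  0.16470636] [[0.964, -0.264, -0.003], [-0.264, -0.964, 0.003], [-0.004, -0.002, -1.0]] 4.9833
```

View pics/w4.png

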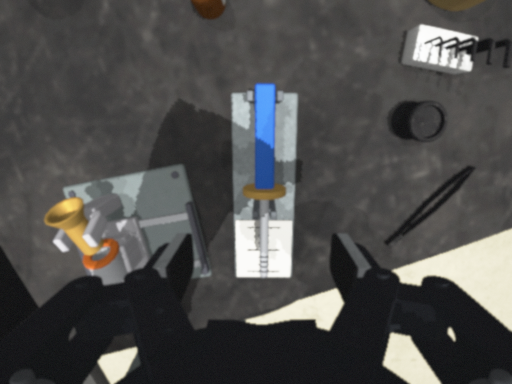

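Run:
```python
from h import *
to([.5905,-.3743,.046],down(-.272))
c=cam("wrist")
q=onz("wrist",[[236,220],[292,220],[292,277],[236,277]],.011,c);print(q,q.mean(0))
```

```text
move [40.5, 2.3, 119.5] [-0.001, 0.003, 0.005] | at [ 0.5523 -0.3616  0.1656] t 5.03
[[ 0.51569805 -0.32222106  0.011     ]
 [ 0.49962164 -0.38117965  0.011     ]
 [ 0.43079462 -0.36465754  0.011     ]
 [ 0.44792764 -0.30182531  0.011     ]] [ 0.47351049 -0.34247089  0.011     ]
```

>>> step_arm(
  moves=[
    [[40, 2, 30], [0, 0, 0.005], 60],
    [[40, 2, 60], [0, 0, 0.005], 60],
    [[40, 2, 90], [0, 0, 0.005], 60],
    [[40, 2, 119], [0, 0, 0.005], 60],
    [[40, 2, 119], [0, 0, 0.005], 60],
    [[40, 2, 119], [0, 0, 0.005], 60],
    [[40, 2, 119], [0, 0, 0.005], 60],
  ],
  grip_force=60,
)

```text
clock: 5.62
tcp_pos: [0.592, -0.3753, 0.0501]
orientation: [0.001, 0.991, -0.135, 0.001]
wrist_force: [0.9, -1.3, 1.1]
finger_gap: 0.0599
grip_force: 0.0
```

Run:
```python
from h import *
to([.5905,-.3743,.046],down(-.272))
```

```text
move [-1.7, -0.6, 4.1] [0.001, -0.002, 0.001] | at [ 0.592  -0.3753  0.0501] t 5.62
```

>>> step_arm(
  moves=[
    [[-1, 0, 4], [0, 0, 0], 60],
    [[-1, 0, 4], [0, 0, 0], 10],
    [[-1, 0, 4], [0, 0, 0], 10],
    [[-1, 0, 4], [0, 0, 0], 10],
    [[-1, 0, 4], [0, 0, 0], 10],
    [[-1, 0, 4], [0, 0, 0], 10],
    [[-1, 0, 4], [0, 0, 0], 10],
    [[-1, 0, 4], [0, 0, 0], 10],
  ],
)

```text
clock: 6.28
tcp_pos: [0.5906, -0.3759, 0.0449]
orientation: [0.001, 0.991, -0.136, 0.001]
wrist_force: [-1.2, 0.8, 5.7]
finger_gap: 0.0149
grip_force: 59.0
```

>>> step_arm(
  moves=[
    [[0, 0, 0], [0, 0, 0], 10],
    [[0, 0, 0], [0, 0, 0], 10],
    [[0, 0, -10], [0, 0, 0], 10],
    [[0, 0, -25], [0, 0, 0], 10],
    [[0, 0, -50], [0, 0, 0], 10],
    [[0, 0, -80], [0, 0, 0], 10],
    [[0, 0, -105], [0, 0, 0], 10],
    [[0, 0, -105], [0, 0, 0], 10],
  ],
)

```text
clock: 6.95
tcp_pos: [0.5926, -0.3772, 0.1555]
orientation: [0.002, 0.991, -0.136, 0.004]
wrist_force: [1.9, 0.2, -0.6]
finger_gap: 0.0151
grip_force: 58.5
```

>>> step_arm(
  moves=[
    [[0, 0, 0], [0, 0, 0], 10],
    [[0, 0, 0], [0, 0, 0], 10],
    [[0, 0, 0], [0, 0, 0], 10],
  ],
)

```text
clock: 7.2
tcp_pos: [0.5894, -0.3747, 0.1469]
orientation: [-0.001, 0.991, -0.136, -0.001]
wrist_force: [-0.0, -0.4, -2.1]
finger_gap: 0.015
grip_force: 58.5
```

Run:
```python
from h import *
p,r,s=tool();c=cam("wrist");im=snap("wrist","w5.png")[:,:,::-1]
a=snap("side","s5.png")[:,:,::-1][120:250,195:355]
cv2.imwrite("pics/c5.png",np.hstack([cv2.resize(im,(400,300)),cv2.resize(a,(400,300))]))
print(p,r.as_matrix().round(3).tolist(),s["clock"],s["finger_gap"],s["wrist_force"])
M=np.array([.5855,-.1935,.079])
P=p-.019*r.as_matrix()[:,2];X=r.as_matrix()[:,0];print(proj("side",[P,P-.04*X,P-.12*X]))
```

```text
[ 0.58937011 -0.37467887  0.14689624] [[0.963, -0.269, -0.003], [-0.269, -0.963, 0.002], [-0.003, -0.001, -1.0]] 7.2 0.015017129317691365 [-0.02348363 -0.37658879 -2.11815291]
[[290.19169704 156.31626467]
 [267.42676093 153.40423535]
 [223.29421152 147.74961258]]
```

View pics/c5.png

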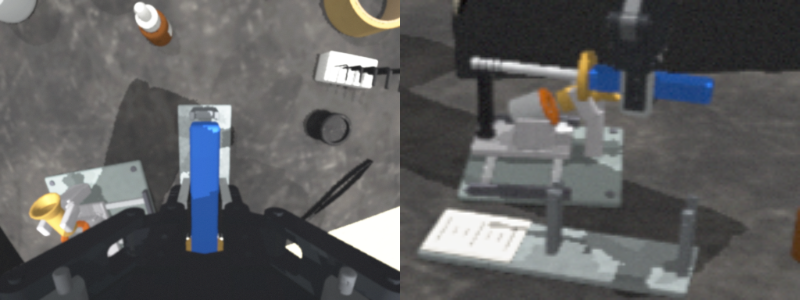

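```bash
cat >> h.py <<'E'
Mo=np.array([.5855,-.1942,.079]); YW=-.07
def ins(d,dz=0,M=Mo,yaw=YW,th=np.radians(25)):
    "move so the tip is d m out of the mouth (collar stops at d=-.08)"
    c,s=np.cos(yaw),np.sin(yaw); a=np.array([np.cos(th)*c,np.cos(th)*s,np.sin(th)])
    y=np.array([s,-c,0]); z=np.cross(a,y)
    p=M+(d+.12)*a+.019*z+[0,0,dz]; to(p,np.c_[a,y,z]); return p,np.c_[a,y,z]
E
python3 - <<'E'
from h import *
p,Rm=ins(.03,.08);print(p)
E
```

```text
move [88.5, -201.8, -58.3] [0.043, 0.438, -0.199] | at [ 0.5894 -0.3747  0.1468] t 7.3
[ 0.72912332 -0.20427009  0.20517289]
```

>>> step_arm(
  moves=[
    [[10, 0, -40], [0, 0, 0], 10],
    [[40, -30, -55], [0.01, 0.1, -0.05], 10],
    [[70, -60, -58], [0.02, 0.2, -0.1], 10],
    [[88, -95, -58], [0.03, 0.3, -0.15], 10],
    [[88, -130, -58], [0.043, 0.4, -0.199], 10],
    [[88, -165, -58], [0.043, 0.438, -0.199], 10],
    [[88, -202, -58], [0.043, 0.438, -0.199], 10],
    [[88, -202, -58], [0.043, 0.438, -0.199], 10],
  ],
)

```text
clock: 7.97
tcp_pos: [0.7281, -0.1967, 0.2046]
orientation: [0.006, 0.976, -0.031, 0.216]
wrist_force: [0.4, 0.2, -0.7]
finger_gap: 0.0148
grip_force: 58.9
```

>>> step_arm(
  moves=[
    [[0, 0, 0], [0, 0, 0], 10],
    [[0, 0, 0], [0, 0, 0], 10],
    [[0, 0, 0], [0, 0, 0], 10],
    [[0, 0, 0], [0, 0, 0], 10],
  ],
)

```text
clock: 8.3
tcp_pos: [0.7292, -0.206, 0.2064]
orientation: [0.009, 0.975, -0.035, 0.217]
wrist_force: [0.0, -0.2, -2.0]
finger_gap: 0.0151
grip_force: 58.9
```

Run:
```python
from h import *
ims=[snap(n,n+"6.png")[:,:,::-1] for n in("scene","side")]
a=ims[0][90:190,195:315];b=ims[1][90:190,215:335]
f=lambda i:cv2.resize(i,(400,333),interpolation=cv2.INTER_CUBIC)
cv2.imwrite("pics/c6.png",np.hstack([f(a),f(b)]))
p,r,s=tool();m=r.as_matrix();T=p-.019*m[:,2]-.12*m[:,0]
print(T,proj("scene",[T,Mo]).round(1),proj("side",[T,Mo]).round(1));ins(.03,.08);ins(.03,0)
```

```text
[ 0.61283741 -0.1976379   0.17272959] [[253.7 104.6]
 [243.8 139.6]] [[294.5 115.5]
 [279.  156.3]]
move [-0.8, -1.7, 1.1] [0.002, -0.003, -0.001] | at [ 0.7292 -0.206   0.2065] t 8.4
move [-34.8, -1.8, 73.6] [0.002, -0.003, -0.001] | at [ 0.7292 -0.206   0.2065] t 8.4
```

View pics/c6.png

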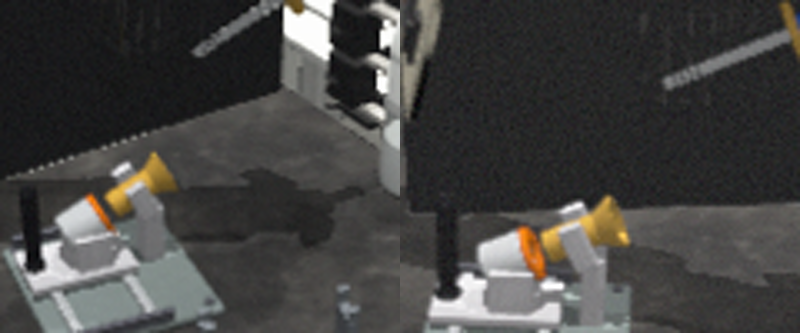

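```bash
sed -i 's/-.1942,.079\]/-.1942,.078]/' h.py
python3 - <<'E'
from h import *
S=[195+165/3.333-.3,90+172/3.33-.3];Q=[215+217/3.333-.3,90+221/3.33-.3];print(tri("scene",[S],"side",[Q]))
S=[195+197/3.333-.3,90+52/3.33-.3];Q=[215+267/3.333-.3,90+84/3.33-.3];print(tri("scene",[S],"side",[Q]))
for d in(.03,.015,0):ins(d)
E
```

```text
[[ 0.58594868 -0.19670396  0.07807898  0.00531719]]
[[ 0.61278634 -0.1987684   0.17294351  0.00291986]]
move [-35.2, -1.8, 74.5] [0.002, -0.003, -0.001] | at [ 0.7292 -0.206   0.2065] t 8.4
move [-50.2, -1.8, 74.4] [0.002, -0.003, -0.001] | at [ 0.7292 -0.206   0.2065] t 8.4
move [-65.2, -1.8, 74.4] [0.002, -0.003, -0.001] | at [ 0.7292 -0.206   0.2065] t 8.4
```

>>> step_arm(
  moves=[
    [[-15, -1, 32], [0.002, -0.003, 0], 10],
    [[-35, -1, 65], [0.002, -0.003, 0], 10],
    [[-40, -1, 74], [0.002, -0.003, 0], 10],
    [[-50, -1, 74], [0.002, -0.003, 0], 10],
    [[-50, -1, 74], [0.002, -0.003, 0], 10],
    [[-50, -1, 74], [0.002, -0.003, 0], 10],
    [[-50, -1, 74], [0.002, -0.003, 0], 10],
  ],
)

```text
clock: 8.98
tcp_pos: [0.7171, -0.2036, 0.1206]
orientation: [0.008, 0.975, -0.034, 0.218]
wrist_force: [0.6, 0.4, -2.1]
finger_gap: 0.0149
grip_force: 58.9
```

Run:
```python
from h import *
ims=[snap(n,n+"7.png")[:,:,::-1] for n in("scene","side")]
a=ims[0][110:185,195:285];b=ims[1][120:195,225:315]
f=lambda i:cv2.resize(i,(400,333),interpolation=cv2.INTER_CUBIC)
cv2.imwrite("pics/c7.png",np.hstack([f(a),f(b)]))
for d in(.015,0,-.03,-.08):ins(d)
print(tool()[2]["wrist_force"])
```

```text
move [-2.7, 0.0, 1.9] [0.001, -0.003, 0.001] | at [ 0.7172 -0.2034  0.1207] t 9.08
move [-17.7, 0.0, 1.9] [0.001, -0.003, 0.001] | at [ 0.7172 -0.2034  0.1207] t 9.08
move [-47.7, 0.0, 1.8] [0.001, -0.003, 0.001] | at [ 0.7172 -0.2034  0.1207] t 9.08
move [-97.7, -0.0, 1.6] [0.001, -0.003, 0.001] | at [ 0.7172 -0.2034  0.1207] t 9.08
[ 0.3530694   0.53903156 -1.07006645]
```

View pics/c7.png

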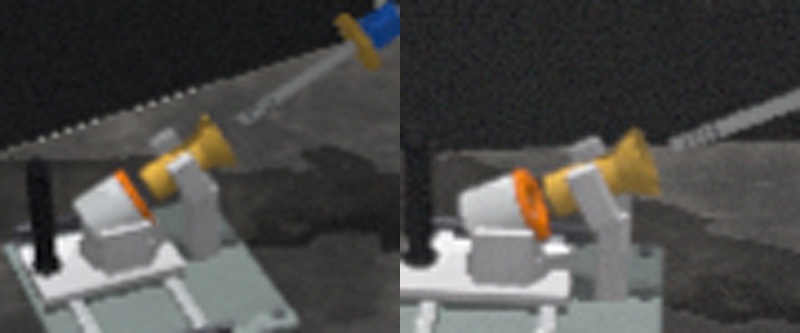

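The rod is in line with the tube in both views, about 2–3 mm high (side: tip (670,145), mouth centre about (648,160)). Entering with a 3 mm correction.

>>> step_arm(
  moves=[
    [[-3, 0, 3], [0, -0.003, 0], 10],
    [[-10, 0, 3], [0, -0.003, 0], 10],
    [[-18, 0, 3], [0, -0.003, 0], 10],
    [[-26, 0, 3], [0, -0.003, 0], 10],
    [[-34, 0, 3], [0, -0.003, 0], 10],
    [[-38, 0, 3], [0, -0.003, 0], 10],
    [[-38, 0, 3], [0, -0.003, 0], 10],
  ],
)

```text
clock: 9.67
tcp_pos: [0.6807, -0.1999, 0.0986]
orientation: [0.007, 0.976, -0.034, 0.214]
wrist_force: [0.0, 0.1, -1.7]
finger_gap: 0.015
grip_force: 58.9
```

Run:
```python
from h import *
p,r,s=tool();print(r.inv().apply(s["wrist_force"]),s["ft_torque"]);ins(-.02);ins(-.08)
```

```text
[-0.68636729 -0.05512504  1.50851909] [0.05369076 0.46605099 0.06147271]
move [4.8, 1.0, -2.6] [-0.001, 0.005, -0.0] | at [ 0.6807 -0.1999  0.0986] t 9.67
move [-55.2, 1.0, -2.3] [-0.001, 0.005, -0.0] | at [ 0.6807 -0.1999  0.0986] t 9.67
```

>>> step_arm(
  moves=[
    [[-7, 0, 0], [0, 0.005, 0], 10],
    [[-14, 0, 0], [0, 0.005, 0], 10],
    [[-21, 0, 0], [0, 0.005, 0], 10],
    [[-28, 0, 0], [0, 0.005, 0], 10],
    [[-28, 0, 0], [0, 0.005, 0], 10],
  ],
)

```text
clock: 10.08
tcp_pos: [0.655, -0.1979, 0.0865]
orientation: [0.007, 0.976, -0.034, 0.216]
wrist_force: [-0.4, 0.6, -1.8]
finger_gap: 0.0148
grip_force: 58.9
```

Run:
```python
from h import *
p,r,s=tool();print(r.inv().apply(s["wrist_force"]),s["ft_torque"]);ins(-.08)
```

```text
[-1.16161961 -0.54601672  1.3967177 ] [0.03307858 0.55654037 0.04261045]
move [-26.6, 1.2, -2.7] [-0.001, 0.001, -0.0] | at [ 0.655  -0.1979  0.0865] t 10.08
```

>>> step_arm(
  moves=[
    [[-6, 0, 0], [0, 0, 0], 10],
    [[-12, 0, 0], [0, 0, 0], 10],
    [[-17, 0, 0], [0, 0, 0], 10],
    [[-20, 0, 0], [0, 0, 0], 10],
    [[-22, 0, 0], [0, 0, 0], 10],
    [[-23, 0, 0], [0, 0, 0], 10],
  ],
)

```text
clock: 10.58
tcp_pos: [0.6361, -0.1971, 0.0781]
orientation: [0.007, 0.976, -0.034, 0.217]
wrist_force: [-0.3, -0.5, -1.1]
finger_gap: 0.0149
grip_force: 58.9
```

Run:
```python
from h import *
p,r,s=tool();print(r.inv().apply(s["wrist_force"]),s["ft_torque"]);ins(-.08)
```

```text
[-0.74700364  0.55998103  0.86749507] [ 0.04114348  0.49475394 -0.0030636 ]
move [-6.0, 0.6, -2.4] [-0.001, -0.002, 0.0] | at [ 0.6361 -0.1971  0.0781] t 10.58
```

>>> step_arm(
  moves=[
    [[-2, 0, 0], [0, 0, 0], 10],
    [[-4, 0, 0], [0, 0, 0], 10],
    [[-6, 0, 0], [0, 0, 0], 10],
    [[-7, 0, 0], [0, 0, 0], 10],
    [[-7, 0, 0], [0, 0, 0], 10],
    [[-7, 0, 0], [0, 0, 0], 10],
  ],
)

```text
clock: 11.08
tcp_pos: [0.6333, -0.1973, 0.0777]
orientation: [0.008, 0.975, -0.033, 0.221]
wrist_force: [6.8, 0.6, -1.5]
finger_gap: 0.0151
grip_force: 58.6
```

Run:
```python
from h import *
p,r,s=tool();print(r.inv().apply(s["wrist_force"]),s["ft_torque"]);ins(-.08)
```

```text
[ 5.42603935 -1.1104039   4.23973541] [ 0.16106452 -0.78775261 -0.06213026]
move [-3.2, 0.2, -1.6] [-0.0, -0.009, 0.002] | at [ 0.6333 -0.1973  0.0777] t 11.08
```

>>> step_arm(
  moves=[
    [[-3, 0, -1], [0, -0.005, 0], 10],
    [[-5, 0, -1], [0, -0.008, 0], 10],
    [[-5, 0, -1], [0, -0.008, 0], 10],
    [[-5, 0, -1], [0, -0.008, 0], 10],
  ],
)

```text
clock: 11.42
tcp_pos: [0.6323, -0.1981, 0.0795]
orientation: [0.009, 0.975, -0.032, 0.221]
wrist_force: [14.2, 0.5, 0.5]
finger_gap: 0.0149
grip_force: 58.9
```

Run:
```python
from h import *
p,r,s=tool();print(r.inv().apply(s["wrist_force"]),s["ft_torque"]);ins(-.08)
ims=[snap(n,n+"8.png")[:,:,::-1] for n in("scene","side")]
a=ims[0][110:185,195:285];b=ims[1][120:195,225:315]
f=lambda i:cv2.resize(i,(400,333),interpolation=cv2.INTER_CUBIC)
cv2.imwrite("pics/c8.png",np.hstack([f(a),f(b)]))
```

```text
[12.99094658 -1.43409542  5.67895404] [ 0.16230881 -2.26412337 -0.0942488 ]
move [-3.2, -0.6, 0.5] [0.001, -0.009, 0.004] | at [ 0.6323 -0.1981  0.0795] t 11.42
```

View pics/c8.png

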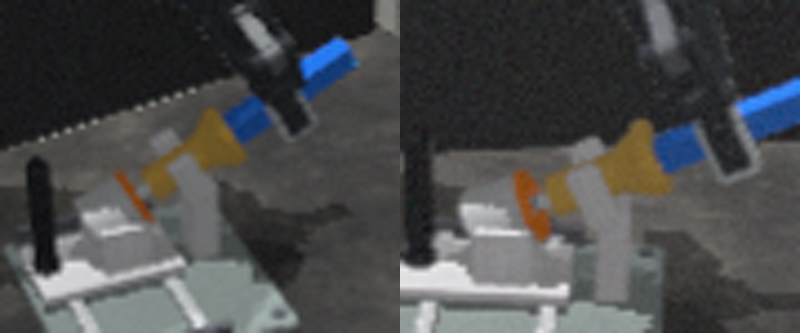

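Both views show the collar seated flush on the mouth, with the rod visible across the gap into the port. Drawing it out.

>>> step_arm(
  moves=[
    [[5, 0, 1], [0, 0.008, 0], 10],
    [[15, 0, 1], [0, 0.008, 0], 10],
    [[30, 0, 1], [0, 0.008, 0], 10],
    [[45, 0, 1], [0, 0.008, 0], 10],
    [[60, 0, 1], [0, 0.008, 0], 10],
    [[60, 0, 1], [0, 0.008, 0], 10],
  ],
)

```text
clock: 12.02
tcp_pos: [0.6831, -0.2011, 0.1004]
orientation: [0.008, 0.975, -0.033, 0.219]
wrist_force: [-0.2, -1.9, -0.4]
finger_gap: 0.0153
grip_force: 59.6
```

Run:
```python
from h import *
p,r,s=tool();print(r.inv().apply(s["wrist_force"]),s["ft_torque"]);ins(.03)
```

```text
[-0.21629885  1.87439598  0.29590841] [ 0.02533259  0.40590577 -0.0387883 ]
move [51.9, 0.0, -1.8] [0.001, -0.006, 0.002] | at [ 0.6831 -0.2011  0.1004] t 12.02
```

>>> step_arm(
  moves=[
    [[12, 0, 0], [0, 0, 0], 10],
    [[25, 0, 0], [0, 0, 0], 10],
    [[38, 0, 0], [0, 0, 0], 10],
    [[48, 0, 0], [0, 0, 0], 10],
    [[48, 0, 0], [0, 0, 0], 10],
    [[48, 0, 0], [0, 0, 0], 10],
    [[48, 0, -30], [0, 0, 0], 10],
    [[48, 0, -60], [0, 0, 0], 10],
  ],
)

```text
clock: 12.68
tcp_pos: [0.6944, -0.2001, 0.1685]
orientation: [0.006, 0.976, -0.034, 0.213]
wrist_force: [0.3, -1.6, -1.7]
finger_gap: 0.0152
grip_force: 59.5
```

Run:
```python
from h import *
PL=np.array([.474,-.3425]);M=down(-.27)
t=np.array([*PL,.15]);p=t+.12*M[:,0]+.019*M[:,2]
to(p,M)
p0,r,s=tool();m=r.as_matrix();print("tip",p0-.019*m[:,2]-.12*m[:,0],p,s["finger_gap"])
```

```text
move [-99.4, 181.4, -5.0] [-0.047, -0.428, 0.197] | at [ 0.6944 -0.2001  0.1685] t 12.68
tip [ 0.57770674 -0.1918647   0.13574862] [ 0.58965251 -0.37450777  0.131     ] 0.015206136291625287
```

>>> step_arm(
  moves=[
    [[0, 0, -30], [0, 0, 0], 10],
    [[0, 35, -50], [-0.01, -0.1, 0.04], 10],
    [[-10, 70, -50], [-0.02, -0.2, 0.08], 10],
    [[-30, 105, -50], [-0.03, -0.3, 0.13], 10],
    [[-50, 140, -45], [-0.04, -0.4, 0.17], 10],
    [[-75, 165, -35], [-0.047, -0.428, 0.197], 10],
    [[-99, 181, -20], [-0.047, -0.428, 0.197], 10],
    [[-99, 181, -5], [-0.047, -0.428, 0.197], 10],
  ],
)

```text
clock: 13.35
tcp_pos: [0.5881, -0.3783, 0.1303]
orientation: [0.0, 0.99, -0.138, 0.0]
wrist_force: [-0.4, 0.4, -2.1]
finger_gap: 0.0152
grip_force: 59.6
```

>>> step_arm(
  moves=[
    [[0, 0, 0], [0, 0, 0], 10],
    [[0, 0, 0], [0, 0, 0], 10],
    [[0, 0, 0], [0, 0, 0], 10],
    [[0, 0, 0], [0, 0, 0], 10],
    [[0, 0, 0], [0, 0, 0], 10],
    [[0, 0, 0], [0, 0, 0], 10],
  ],
)

```text
clock: 13.85
tcp_pos: [0.5947, -0.3753, 0.137]
orientation: [0.002, 0.991, -0.134, 0.005]
wrist_force: [0.1, -0.1, -1.5]
finger_gap: 0.0154
grip_force: 59.6
```

Run:
```python
from h import *
PL=np.array([.474,-.3425]);M=down(-.27)
t=np.array([*PL,.15]);p=t+.12*M[:,0]+.019*M[:,2]
ims=[snap(n,n+"9.png")[:,:,::-1] for n in("scene","side")]
to(p,M)
p0,r,s=tool();m=r.as_matrix();T=p0-.019*m[:,2]-.12*m[:,0];print("tip",T,proj("scene",[T]),proj("side",[T]),s["finger_gap"],np.abs(s["qvel"]).max())
a=ims[0][100:230,190:340];b=ims[1][110:250,195:345]
f=lambda i:cv2.resize(i,(400,350),interpolation=cv2.INTER_CUBIC)
cv2.imwrite("pics/c9.png",np.hstack([f(a),f(b)]))
```

```text
move [-4.9, 0.4, 5.3] [0.002, -0.01, 0.0] | at [ 0.5944 -0.3754  0.1364] t 13.95
tip [ 0.4785583  -0.34329936  0.15413378] [[229.84911577 154.5668514 ]] [[226.0530678  154.19894776]] 0.015153811619826613 0.006210886378162203
```

View pics/c9.png

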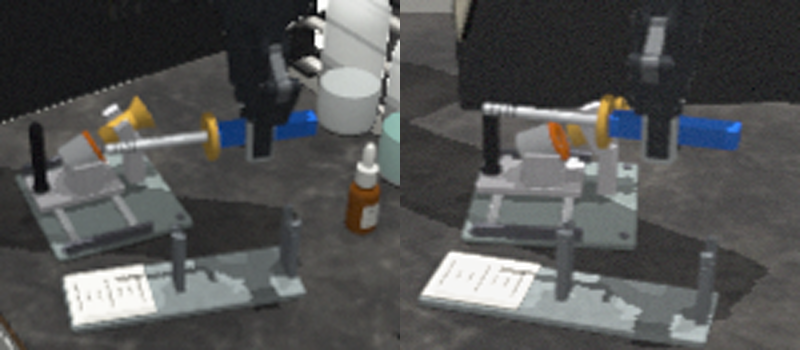

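Rod held level; the tip projects to (230,155) in scene and (227,153) in side, as computed, about 5 mm from the plate's centre. Small trim, settle, then hand in.

>>> step_arm(
  moves=[
    [[-2, 0, 2], [0, -0.005, 0], 10],
    [[-4, 0, 4], [0, -0.01, 0], 10],
    [[-4, 0, 4], [0, -0.01, 0], 10],
    [[-4, 0, 4], [0, -0.01, 0], 10],
    [[-4, 0, 4], [0, -0.01, 0], 10],
    [[-4, 0, 4], [0, -0.01, 0], 10],
    [[-4, 0, 4], [0, -0.01, 0], 10],
    [[-4, 0, 4], [0, -0.01, 0], 10],
  ],
)

```text
clock: 14.62
tcp_pos: [0.5901, -0.3746, 0.1314]
orientation: [0.001, 0.991, -0.135, -0.001]
wrist_force: [0.5, 0.7, -2.1]
finger_gap: 0.0152
grip_force: 59.6
```

>>> step_arm(
  moves=[
    [[0, 0, 0], [0, 0, 0], 10],
    [[0, 0, 0], [0, 0, 0], 10],
    [[0, 0, 0], [0, 0, 0], 10],
    [[0, 0, 0], [0, 0, 0], 10],
    [[0, 0, 0], [0, 0, 0], 10],
    [[0, 0, 0], [0, 0, 0], 10],
  ],
)

```text
clock: 15.12
tcp_pos: [0.59, -0.3746, 0.1313]
orientation: [0.001, 0.991, -0.135, -0.001]
wrist_force: [0.7, -0.1, -1.0]
finger_gap: 0.0151
grip_force: 59.6
```

Run:
```python
from h import *
p0,r,s=tool();m=r.as_matrix();T=p0-.019*m[:,2]-.12*m[:,0];print(T,m[2,0],np.abs(s["qvel"]).max())
if np.hypot(*(T[:2]-[.474,-.3425]))<.008: print(env.hand_in())
```

```text
[ 0.47442924 -0.3424881   0.1504101 ] -0.0009746902003684415 0.001570208324110452
the job is handed in; nothing more can be done
None
```

The job is handed in at about 15 s with no verdict shown: port within about 1 mm of in line (measured before the rod went in), the rod pushed to its collar and drawn right out, and now held level with its tip 15 cm above the plate's centre.

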